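# Wipe the punch chips off the plate into the catch trough

### The job

Pick up the scraper block (rubber sole, wooden rib on top) and with it wipe the two loose metal chips off the raised dark plate into the catch trough at the plate's end, keeping your fingers off the chips. Then leave the block standing on its sole on the cleared plate, and do not disturb the other things on the bench.

Things in the scene. Friction and masses are not known exactly. Their poses are not given: they have to be found in the camera images.
- scraper_mid (a point): Centre (27.5 mm above the underside) of the loose 0.16 kg scraper block, standing on the bench right of the plate. Black rubber sole 120 (x) x 40 (y) x 20 mm high; on it, centred, a brown wooden rib 100 (x) x 22 (y) mm, its top 55 mm above the underside: grip the rib across y. x along its length, z up. Bystanders near it: a white pulley (72 mm across, 28 high), a flat grey pad (95 x 65 x 12).
- plate: Fixed raised dark plate with a bright steel catch trough at one end. Origin on the bench under the plate's centre; z up, +y along the plate towards the trough. Plate 140 (x) x 200 mm (y), no rims, top 45 mm above the bench. The open trough joins its +y end: y 100 to 190 mm, x -80 to 80 mm, floor 4 mm, walls 30 mm above the bench (3 mm thick), so lower than the plate.
- chip_round: Loose round metal chip, 24 mm across, 7 mm thick, 20 g, lying flat on the plate. Origin at the centre of its underside, z up. Both chips start within 50 mm of the plate's centre line and 70 mm or more from the plate's end away from the trough: one stroke of the block takes both.
- chip_square: Loose square metal chip, 22 x 22 mm, 7 mm thick, 20 g, lying flat on the plate. Origin at the centre of its underside, z up.
There are look-alikes about, which are no part of the job. What is shaped like the part that bears scraper_mid but orange is not meant. Leave any green look-alike of the chip_square alone.

How it is judged:
On the way, in this order (a step that is already met when the one before it is completed fails the run):
1. the scraper block is held in the fingers, lifted clear of the bench (height (world z) of scraper_mid above 0.06 m and contact force between the fingers and scraper above 1 N), for 0.2 s.
2. both chips lie in the trough while the block is still held over the plate or trough, at wiping height (y of chip_round in the frame of plate between 0.1 and 0.187 m and x of chip_round in the frame of plate between -0.077 and 0.077 m and z of each of chip_round, chip_square in the frame of plate below 0.035 m and y of chip_square in the frame of plate between 0.1 and 0.187 m and x of chip_square in the frame of plate between -0.077 and 0.077 m and contact force between the fingers and scraper above 1 N and z of scraper_mid in the frame of plate below 0.12 m and x of scraper_mid in the frame of plate between -0.08 and 0.08 m and y of scraper_mid in the frame of plate between -0.14 and 0.16 m), for 0.1 s.
At the end, for the whole second after the job is handed in: Both chips lie at rest inside the catch trough (below its 30 mm walls' height plus 5 mm). The scraper block stands released and still on its sole on the plate: its centre over the 140 x 200 mm plate, upright within 10 degrees (y of chip_round in the frame of plate between 0.1 and 0.187 m and x of chip_round in the frame of plate between -0.077 and 0.077 m and z of each of chip_round, chip_square in the frame of plate below 0.035 m and y of chip_square in the frame of plate between 0.1 and 0.187 m and x of chip_square in the frame of plate between -0.077 and 0.077 m and linear speed of each of chip_round, chip_square, scraper below 0.03 m/s and z of scraper_mid in the frame of plate between 0.064 and 0.081 m and x of scraper_mid in the frame of plate between -0.07 and 0.07 m and y of scraper_mid in the frame of plate between -0.1 and 0.1 m and angle between scraper_mid's own z axis and vertical below 0.17 rad and contact force between the fingers and scraper below 0.1 N); the robot touches nothing.
It fails at once if the fingers touch a chip (contact force between the fingers and chip_round above 0.5 N or contact force between the fingers and chip_square above 0.5 N).
It fails at once if another thing on the bench is moved by more than 30 mm (distance of any of pulley, pad, tin, crimper, driver, spray from where it was at the start of the episode above 0.03 m).
It also fails if it takes over 38 s, if anything falls off the work surface, if the arm or the gripper's body presses on something with over 40 N, if the wrist force passes 120 N, or if a joint passes its speed limit or range.

### The arm

A 7-joint arm with a two-finger parallel gripper is mounted at the origin on the work surface. World frame = base frame: x ahead of the robot, y to its left, z up, the work surface at z = 0. Lengths are in m, angles in rad, forces in N, time in s.
With the tool pointing down it reaches from about 0.425 to 0.925 m from the base axis. Payload 6.8 kg.
Tool frame: the origin (TCP) lies midway between the tips of the shut fingers; the grasp point (between the pads) lies 19 mm behind it (bot.grasp_offset is the distance from the TCP to the grasp point, in m); z points along the fingers, x is the direction in which the jaws open and shut, and the axes are right-handed (so a half turn about z gives the same grasp; the last joint's range is limited). The gripper opens to 85 mm and grips with 20 to 120 N. Pads are 22 mm wide; open, the fingers measure 114 mm over their backs; the gripper's body (76 mm by 85 mm) begins 54 mm behind the grasp point. The pads swing forward as they close: fully open they stand 13 mm farther back than shut.
Start: joints at [-1.329, 0.477, 0.022, 1.555, -0.011, 1.109, -0.083], TCP at [0.231, 0.634, 0.231] pointing down, gripper open.
Joint ranges: [-2.96, 2.96], [-0.34, 2.1], [-1.41, 1.46], [0.24, 2.44], [-1.37, 4.51], [0.17, 1.92], [-2.96, 2.96]. Speed limits (rad/s): [2.39, 2.39, 3.14, 3.14, 3.14, 3.14, 3.14].

### API

Orientations are given as a unit quaternion [w, x, y, z].
In Python, from station import bot, imaging gives the robot as it stands. The module is installed in compiled form; this text tells all that it offers.
- The arm moves only by the tool apply_moves, never from a script. Its argument "increments" is a list of rows, each a list of 7 numbers: the shift along the tool's x, y, z in mm, then the turn, a rotation vector about the tool's x, y, z in degrees, then the closure, from -1 (fully open) to 1 (shut). In form: [[dx, dy, dz, rx, ry, rz, grip], ...]. A call has exactly 8 rows; each row shifts and turns the pose as measured when the row begins, along the tool's axes as they then stand; what a row does not reach is not made up. A row lasts 1/8 s, in which the tool goes at most 62.5 mm and 10.7 degrees, less where a joint would pass 70% of its speed; a pose out of reach is approached as far as the arm can. A call with a gripper value outside its range is refused whole. The fingers move at their own pace and stop on an object; "grip_force" is the grip in N (left out, the last holds). Time passes only in rows, so rows that do not move let the fingers close, or fill a call up. It gives the time, the measured TCP pose, the force and the opening at its end, in the units of the state.
- bot.get_obs(): the state, without advancing time (a new reading comes with each control period).
- imaging.read_camera(name): name is "side" or "top"; returns the picture (384x512x3 uint8, red, green, blue); there is no depth.
- imaging.get_calibration(name): a dict with "K" (3x3 intrinsics, pixels), "extrinsics" (4x4, takes a point from camera to world coordinates). Camera axes: x right, y down, z forward; pixel columns grow to the right and rows downward; lengths in m; the calibration is good to about 2 mm. A picture is of the moment at which its call begins. get_calibration takes no time and is no camera call.
- bot.hand_in(): hands the job in, once; it reports no verdict.
The state is a dict: "t": time; "q": joint angles; "joint_vel": joint speeds; "joint_torque": joint torques, N m; "eef_pos": TCP position; "tool_rot": TCP orientation; "contact_force": force on the tool from outside, world axes, zero at the start; "torque": the same for the moment, N m; "gripper_width": opening from 0.0 (shut) to 1.0 (fully open).
Only numpy, scipy, OpenCV 4.12 (cv2) and the standard library are available. Lean on these libraries where they do the work, as an engineer would, in place of code of your own. Each camera call takes 0.05 s, during which the arm holds its last target.

## Working session

There is one attempt and no reset: what is moved stays moved. The work goes in short steps, Python scripts to look and compute and a tool call to move; the robot and the scene stay as the last step left them, time stands still between calls to the robot, and variables do not carry over. Pictures are saved under pics/ and viewed, and the job is handed in when it is done.

Besides the shell and the picture viewer there is one more tool, called after "Call:" as name(argument=value, ...), one argument or row to a line, values as JSON. apply_moves: Moves the arm, as the interface text tells. Its arguments: {"type":"object","properties":{"increments":{"type":"array","items":{"type":"array","items":{"type":"number"}}},"grip_force":{"type":"number"}},"required":["increments"]}

```bash
mkdir -p pics; python3 - <<'E'
from station import bot, imaging
import cv2,numpy as np
for n in("side","top"):
    im=imaging.read_camera(n); cv2.imwrite(f"pics/{n}0.png",cv2.resize(im[:,:,::-1],(800,600),interpolation=cv2.INTER_CUBIC)); np.save(f"{n}0.npy",im)
    c=imaging.get_calibration(n); print(n,np.round(c["K"],1).tolist(),np.round(c["extrinsics"],3).tolist())
print({k:np.round(v,3).tolist() for k,v in bot.get_obs().items()}, bot.grasp_offset)
E
```

```text
side [[354.2, 0.0, 250.6], [0.0, 354.2, 198.0], [0.0, 0.0, 1.0]] [[-0.699, -0.402, 0.591, 0.115], [-0.715, 0.405, -0.57, 0.355], [-0.011, -0.821, -0.571, 0.52], [0.0, 0.0, 0.0, 1.0]]
top [[478.2, 0.0, 252.7], [0.0, 478.2, 192.5], [0.0, 0.0, 1.0]] [[0.01, -0.994, 0.112, 0.429], [-0.999, -0.014, -0.029, -0.08], [0.03, -0.112, -0.993, 1.34], [0.0, 0.0, 0.0, 1.0]]
{'t': 0.1, 'q': [-1.329, 0.478, 0.022, 1.556, -0.011, 1.109, -0.083], 'joint_vel': [0.0, -0.004, 0.0, -0.002, -0.002, -0.002, -0.001], 'joint_torque': [0.004, -59.776, 1.614, -28.196, 0.013, 0.005, -0.0], 'eef_pos': [0.231, 0.634, 0.23], 'tool_rot': [0.001, 0.819, 0.573, -0.001], 'contact_force': [-0.024, -1.179, -0.438], 'torque': [-0.035, 0.014, -0.014], 'gripper_width': 1.003} 0.0187
```

View pics/side0.png

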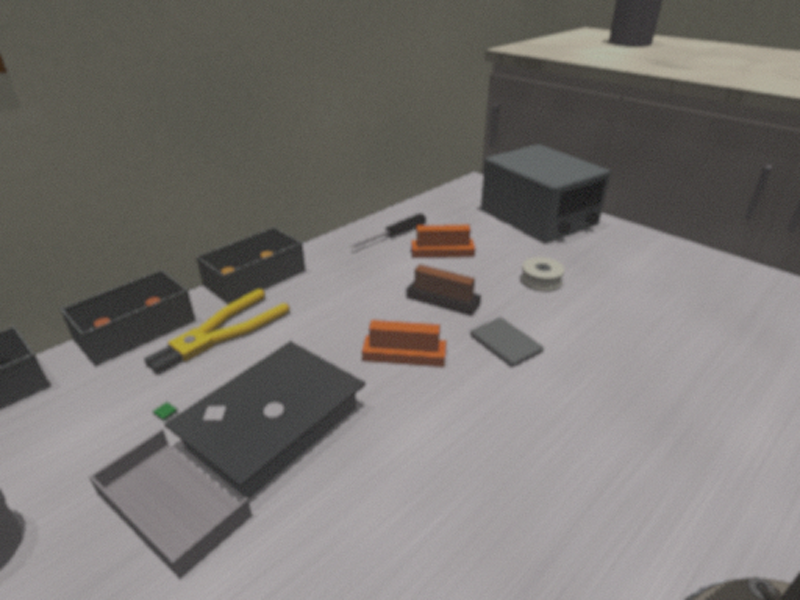

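View pics/top0.png

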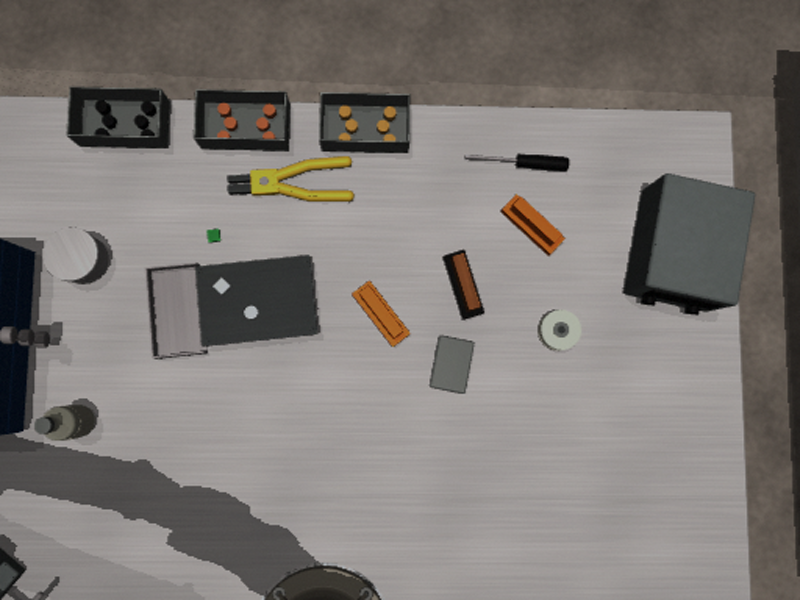

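```bash
cat > h.py <<'E'
import numpy as np,cv2
from station import imaging
def ray(n,uv,z):
    c=imaging.get_calibration(n);K=np.array(c["K"]);E=np.array(c["extrinsics"])
    d=E[:3,:3]@np.linalg.inv(K)@np.array([uv[0],uv[1],1.]);o=E[:3,3]
    return o+d*(z-o[2])/d[2]
def rect(n,mask,z,lab):
    cs,_=cv2.findContours(mask.astype(np.uint8),cv2.RETR_EXTERNAL,cv2.CHAIN_APPROX_NONE)
    for c in cs:
        if cv2.contourArea(c)<40: continue
        P=np.array([ray(n,p[0],z)[:2] for p in c])*1000
        (cx,cy),(w,h),a=cv2.minAreaRect(P.astype(np.float32))
        m=c.mean((0,1))
        print(lab,n,"px",m.round(0),"c",round(cx,1),round(cy,1),"wh",round(w,1),round(h,1),"ang",round(a,1))
E
python3 - <<'E'
import numpy as np,cv2
from h import *
im=np.load("top0.npy"); hsv=cv2.cvtColor(im,cv2.COLOR_RGB2HSV); H,S,V=[hsv[...,i].astype(int) for i in range(3)]
print(hsv[182,296],hsv[170,290],hsv[190,190],hsv[200,160],hsv[182,141],hsv[200,112],hsv[150,300])
b=(V<75); b[:,:120]=0; b[:,215:]=0; b[:150]=0;b[240:]=0
rect("top",b,.045,"plate")
w=(V>120);w[:,:128]=0;w[:,195:]=0;w[:170]=0;w[:,:]&=True;w[215:]=0
rect("top",w,.052,"chips")
r=(H<15)&(S>110)&(V<170); r[:,:275]=0;r[:,315:]=0;r[:155]=0;r[210:]=0
rect("top",r,.055,"rib")
d=(V<110);d[:,:275]=0;d[:,312:]=0;d[:150]=0;d[210:]=0
rect("top",d,.02,"sole")
im=np.load("side0.npy"); hsv=cv2.cvtColor(im,cv2.COLOR_RGB2HSV); H,S,V=[hsv[...,i].astype(int) for i in range(3)]
w=(V>135);w[:,:110]=0;w[:,205:]=0;w[:255]=0;w[270:]=0
rect("side",w,.052,"chips")
# corner pts by eye side (800px)
for n,p,z in [("side",(290,345),.045),("side",(364,383),.045),("side",(243,488),.045),("side",(168,423),.045),
 ("top",(312,255),.045),("top",(319,333),.045),("top",(206,348),.045),("top",(197,265),.045),("top",(148,268),.03),("top",(153,357),.03),("side",(416,268),.055),("side",(474,275),.055)]:
    print(n,p,ray(n,np.array(p)*.64,z).round(3))
E
```

```text
[ 11 171 116] [ 11 191  28] [90  5 51] [ 99  10 179] [ 78   7 177] [  0  14 131] [  6   8 166]
plate top px [162. 191.] c 575.3 127.9 wh 144.3 216.6 ang 6.8
chips top px [160. 200.] c 552.1 131.9 wh 18.9 21.5 ang 0.8
chips top px [141. 183.] c 597.0 183.6 wh 19.3 20.8 ang 46.9
rib top px [298. 180.] c 609.6 -239.0 wh 102.4 28.7 ang 17.4
sole top px [296. 182.] c 610.2 -239.5 wh 122.1 43.9 ang 17.5
chips side px [137. 264.] c 597.6 182.0 wh 19.8 17.8 ang 45.0
chips side px [175. 262.] c 552.4 130.5 wh 18.0 19.5 ang 16.4
chips side px [118. 257.] c 636.2 202.3 wh 32.4 18.4 ang 45.0
side (290, 345) [0.646 0.04  0.045]
side (364, 383) [0.516 0.019 0.045]
side (243, 488) [0.486 0.214 0.045]
side (168, 423) [0.627 0.227 0.045]
top (312, 255) [0.654 0.028 0.045]
top (319, 333) [0.517 0.013 0.045]
top (206, 348) [0.489 0.206 0.045]
top (197, 265) [0.633 0.227 0.045]
top (148, 268) [0.629 0.316 0.03 ]
top (153, 357) [0.473 0.3   0.03 ]
side (416, 268) [ 0.654 -0.221  0.055]
side (474, 275) [ 0.572 -0.271  0.055]
```

Call:
apply_moves(
  increments=[
    [0,0,-40,0,0,0,-1],
    [-20,20,-30,0,0,0,-1],
    [-43,41,-5,0,0,0,-1],
    [-43,41,0,0,0,0,-1],
    [-43,41,0,0,0,0,-1],
    [-43,41,0,0,0,0,-1],
    [-43,41,0,0,0,0,-1],
    [-43,41,0,0,0,0,-1],
  ],
  grip_force=70,
)

```text
t: 1.1
eef_pos: [0.3871, 0.2738, 0.3049]
tool_rot: [0.002, 0.817, 0.577, -0.003]
contact_force: [1.2, 0.3, -0.2]
gripper_width: 1.004
```

Call:
apply_moves(
  increments=[
    [-43,41,0,0,0,0,-1],
    [-43,41,0,0,0,0,-1],
    [-43,41,0,0,0,0,-1],
    [-43,41,0,0,0,0,-1],
    [-43,41,0,0,0,0,-1],
    [-43,41,0,0,0,0,-1],
    [-43,41,0,0,0,0,-1],
    [-43,41,0,0,0,0,-1],
  ],
)

```text
t: 2.1
eef_pos: [0.5843, -0.1744, 0.3058]
tool_rot: [0.001, 0.816, 0.578, -0.002]
contact_force: [0.2, 0.3, 0.5]
gripper_width: 0.999
```

Call:
apply_moves(
  increments=[
    [-30,28,0,0,0,10,-1],
    [0,0,0,0,0,10,-1],
    [0,0,0,0,0,10,-1],
    [0,0,0,0,0,10,-1],
    [0,0,0,0,0,10,-1],
    [0,0,0,0,0,10,-1],
    [0,0,0,0,0,10,-1],
    [0,0,0,0,0,10,-1],
  ],
)

```text
t: 3.1
eef_pos: [0.5987, -0.2194, 0.3016]
tool_rot: [0.003, 0.994, -0.109, -0.005]
contact_force: [-0.1, -1.3, 0.0]
gripper_width: 1.0
```

Call:
apply_moves(
  increments=[
    [0,0,10,0,0,10,-1],
    [0,0,20,0,0,10,-1],
    [0,0,20,0,0,10,-1],
    [0,0,20,0,0,10,-1],
    [0,0,20,0,0,10,-1],
    [0,0,20,0,0,10,-1],
    [0,0,10,0,0,0,-1],
    [0,0,0,0,0,0,-1],
  ],
)

```text
t: 4.1
eef_pos: [0.5965, -0.2177, 0.1753]
tool_rot: [0.006, 0.798, -0.603, -0.005]
contact_force: [0.3, -0.9, 0.9]
gripper_width: 0.998
```

```bash
cat >> h.py <<'E'
from scipy.spatial.transform import Rotation as R
def toolinfo(o,target=None,jaw=None):
    q=o["tool_rot"]; M=R.from_quat([q[1],q[2],q[3],q[0]]).as_matrix()
    p=np.array(o["eef_pos"])
    print("t",round(o["t"],2),"p",(p*1000).round(1),"jaw az",np.degrees(np.arctan2(M[1,0],M[0,0])).round(2),"z",M[:,2].round(4),"w",np.round(o["gripper_width"],3),"F",np.round(o["contact_force"],1))
    if target is not None: print("tool shift",(M.T@(np.array(target)/1000-p)*1000).round(1))
    if jaw is not None:
        a=np.radians(jaw);Mt=np.array([[np.cos(a),np.sin(a),0],[np.sin(a),-np.cos(a),0],[0,0,-1]]).T
        print("rotvec",np.degrees(R.from_matrix(M.T@Mt).as_rotvec()).round(2))
E
python3 - <<'E'
from h import *
from station import bot
toolinfo(bot.get_obs(),[610,-239,120],-72.6)
im=imaging.read_camera("side");cv2.imwrite("pics/s1.png",cv2.resize(im[:,:,::-1],(800,600)))
E
```

```text
t 4.1 p [ 596.5 -217.7  175.3] jaw az -74.11 z [-0.0155 -0.0043 -0.9999] w 0.998 F [ 0.3 -0.9  0.9]
tool shift [24.2 -8.1 55.1]
rotvec [ 0.92  0.02 -1.51]
```

Call:
apply_moves(
  increments=[
    [12,-4,10,0.9,0,-1.5,-1],
    [12,-4,15,0,0,0,-1],
    [0,0,20,0,0,0,-1],
    [0,0,20,0,0,0,-1],
    [0,0,15,0,0,0,-1],
    [0,0,5,0,0,0,-1],
    [0,0,0,0,0,0,-1],
    [0,0,0,0,0,0,-1],
  ],
)

```text
t: 5.15
eef_pos: [0.6133, -0.2386, 0.0879]
tool_rot: [-0.001, 0.808, -0.59, 0.001]
contact_force: [-0.4, 0.4, 0.5]
gripper_width: 0.998
```

```bash
python3 - <<'E'
from h import *
from station import bot
toolinfo(bot.get_obs(),[610,-239,26],-72.6)
for n in("side","top"):
    im=imaging.read_camera(n);x,y=(250,120) if n=="side" else (240,130)
    cv2.imwrite(f"pics/{n}2.png",cv2.resize(im[y:y+120,x:x+160,::-1],(800,600),interpolation=cv2.INTER_CUBIC))
E
```

```text
t 5.15 p [ 613.3 -238.6   87.9] jaw az -72.26 z [ 0.0033  0.001  -1.    ] w 0.998 F [-0.4  0.4  0.5]
tool shift [-0.6  3.5 61.8]
rotvec [-0.2  -0.    0.34]
```

View pics/side2.png

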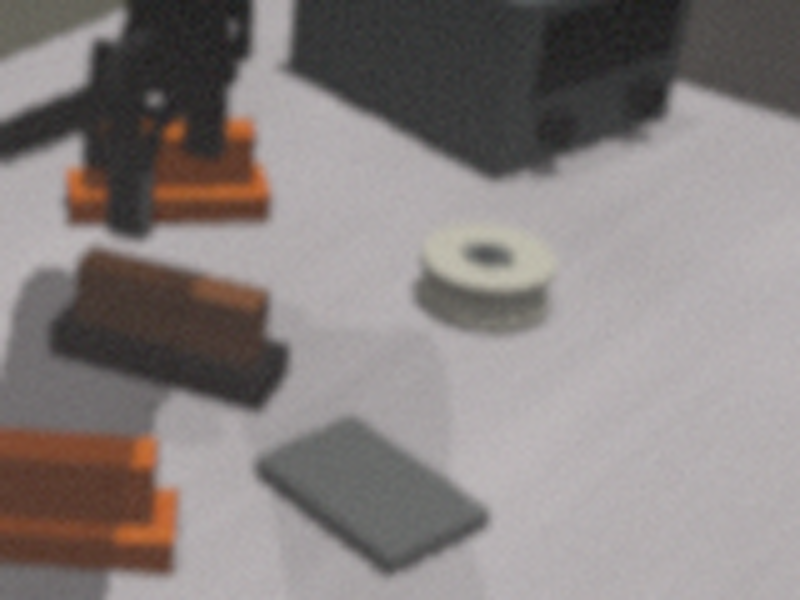

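Call:
apply_moves(
  increments=[
    [0,3,15,0,0,0,-1],
    [0,0,15,0,0,0,-1],
    [0,0,14,0,0,0,-1],
    [0,0,10,0,0,0,-1],
    [0,0,6,0,0,0,-1],
    [0,0,2,0,0,0,-1],
    [0,0,0,0,0,0,-1],
    [0,0,0,0,0,0,-1],
  ],
)

```text
t: 6.25
eef_pos: [0.6107, -0.2396, 0.0217]
tool_rot: [-0.002, 0.808, -0.59, 0.001]
contact_force: [-0.3, -1.0, -0.9]
gripper_width: 1.002
```

```bash
python3 - <<'E'
from h import *
from station import bot
toolinfo(bot.get_obs(),[610,-239,26],-72.6)
for n in("side",):
    im=imaging.read_camera(n);x,y=(250,120) if n=="side" else (240,130)
    cv2.imwrite(f"pics/{n}3.png",cv2.resize(im[y:y+120,x:x+160,::-1],(800,600),interpolation=cv2.INTER_CUBIC))
E
```

```text
t 6.25 p [ 610.7 -239.6   21.7] jaw az -72.25 z [ 3.9e-03  9.0e-04 -1.0e+00] w 1.002 F [-0.3 -1.  -0.9]
tool shift [-0.8  0.5 -4.3]
rotvec [-0.23 -0.02  0.35]
```

View pics/side3.png

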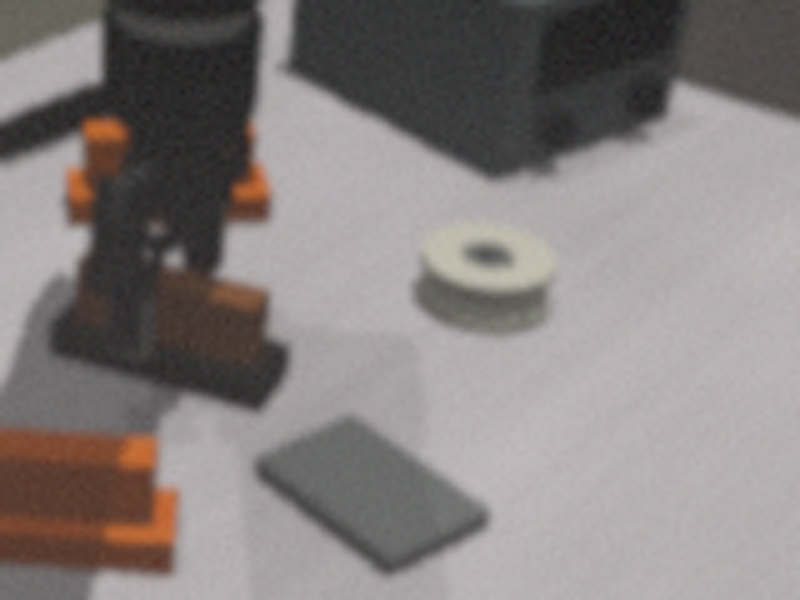

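Call:
apply_moves(
  increments=[
    [0,0,-5,0,0,0,-1],
    [0,0,0,0,0,0,0],
    [0,0,0,0,0,0,1],
    [0,0,0,0,0,0,1],
    [0,0,0,0,0,0,1],
    [0,0,0,0,0,0,1],
    [0,0,0,0,0,0,1],
    [0,0,0,0,0,0,1],
  ],
  grip_force=70,
)

```text
t: 7.3
eef_pos: [0.6113, -0.2399, 0.0281]
tool_rot: [-0.002, 0.808, -0.59, 0.002]
contact_force: [-0.2, -0.3, -0.1]
gripper_width: 0.242
```

```bash
python3 - <<'E'
from h import *
from station import bot
toolinfo(bot.get_obs(),[610,-239,26],-72.6)
E
```

```text
t 7.3 p [ 611.3 -239.9   28.1] jaw az -72.25 z [ 5.5e-03  4.0e-04 -1.0e+00] w 0.242 F [-0.2 -0.3 -0.1]
tool shift [-1.3  1.   2.1]
rotvec [-0.31 -0.07  0.35]
```

Call:
apply_moves(
  increments=[
    [0,0,-10,0,0,0,1],
    [0,0,-20,0,0,0,1],
    [0,0,-30,0,0,0,1],
    [0,0,-30,0,0,5,1],
    [0,0,-20,0,0,5,1],
    [0,0,0,0,0,0,1],
    [0,0,0,0,0,0,1],
    [0,0,0,0,0,0,1],
  ],
)

```text
t: 8.3
eef_pos: [0.6098, -0.2399, 0.1458]
tool_rot: [-0.002, 0.752, -0.659, 0.002]
contact_force: [0.7, 0.2, -1.9]
gripper_width: 0.243
```

```bash
python3 - <<'E'
from h import *
from station import bot
toolinfo(bot.get_obs(),[584.6,60,130],-83)
E
```

```text
t 8.3 p [ 609.8 -239.9  145.8] jaw az -82.41 z [ 0.0059  0.0013 -1.    ] w 0.243 F [ 0.7  0.2 -1.9]
tool shift [-300.5  -14.6   16.1]
rotvec [-0.35  0.03  0.59]
```

Call:
apply_moves(
  increments=[
    [-20,-1,0,-0.3,0,0.6,1],
    [-45,-2,0,0,0,0,1],
    [-55,-2,0,0,0,0,1],
    [-55,-2,0,0,0,0,1],
    [-55,-2,0,0,0,0,1],
    [-40,-1,0,0,0,0,1],
    [-20,-1,0,0,0,0,1],
    [0,0,0,0,0,0,1],
  ],
)

```text
t: 9.3
eef_pos: [0.5809, 0.0581, 0.1397]
tool_rot: [0.003, 0.751, -0.661, -0.003]
contact_force: [-0.4, -0.2, -1.8]
gripper_width: 0.244
```

```bash
python3 - <<'E'
from h import *
from station import bot
toolinfo(bot.get_obs(),[584.6,60,80],-83)
for n in("side","top"):
    im=imaging.read_camera(n);x,y=(80,180) if n=="side" else (80,120)
    cv2.imwrite(f"pics/{n}4.png",cv2.resize(im[y:y+120,x:x+160,::-1],(800,600),interpolation=cv2.INTER_CUBIC))
E
```

```text
t 9.3 p [580.9  58.1 139.7] jaw az -82.73 z [-8.9e-03 -7.0e-04 -1.0e+00] w 0.244 F [-0.4 -0.2 -1.8]
tool shift [-1.4 -4.5 59.6]
rotvec [0.51 0.02 0.27]
```

View pics/side4.png

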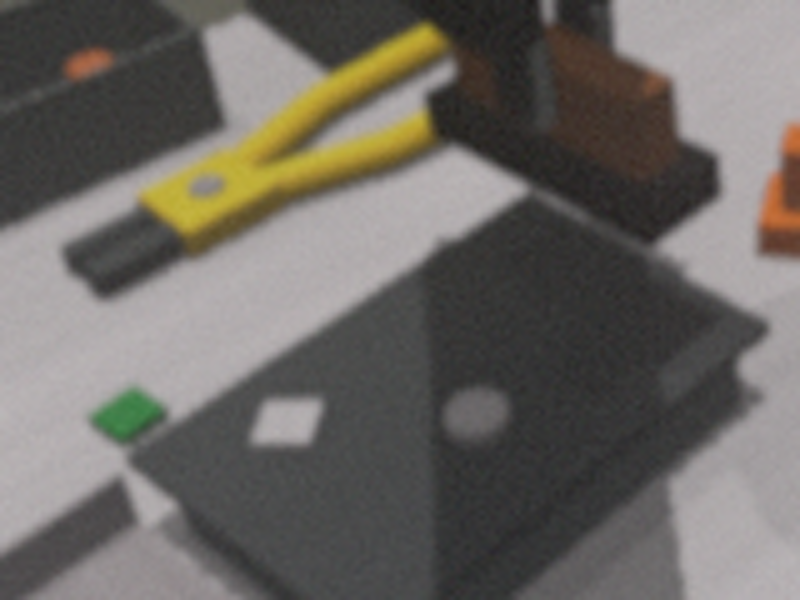

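View pics/top4.png

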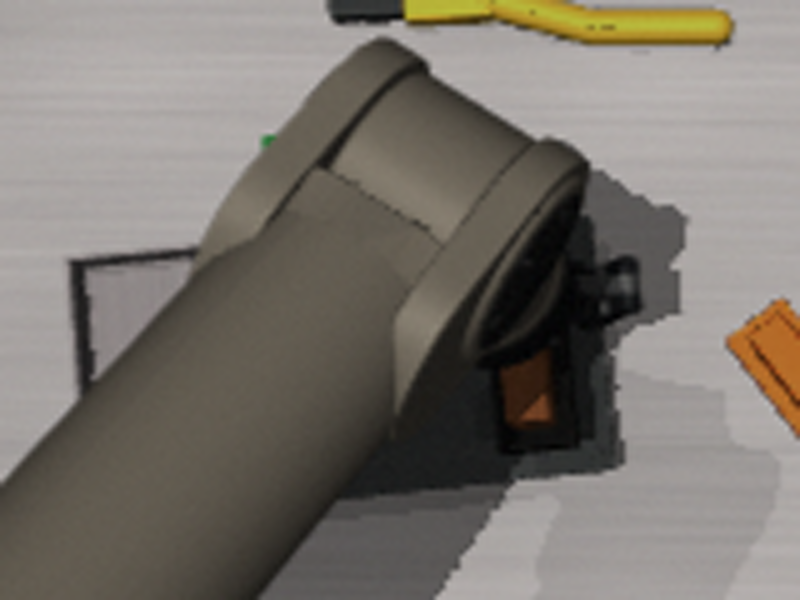

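Call:
apply_moves(
  increments=[
    [-1,-3,10,0.5,0,0.3,1],
    [0,-2,15,0,0,0,1],
    [0,0,15,0,0,0,1],
    [0,0,10,0,0,0,1],
    [0,0,5,0,0,0,1],
    [0,0,0,0,0,0,1],
    [0,0,0,0,0,0,1],
    [0,0,0,0,0,0,1],
  ],
)

```text
t: 10.4
eef_pos: [0.586, 0.0522, 0.0811]
tool_rot: [0.0, 0.745, -0.667, 0.001]
contact_force: [0.5, -0.2, -1.3]
gripper_width: 0.243
```

```bash
python3 - <<'E'
from h import *
from station import bot
toolinfo(bot.get_obs(),[584.6,60,74],-83)
E
```

```text
t 10.4 p [586.   52.2  81.1] jaw az -83.66 z [ 0.0011 -0.0018 -1.    ] w 0.243 F [ 0.5 -0.2 -1.3]
tool shift [-7.9  0.5  7.1]
rotvec [-0.05 -0.11 -0.66]
```

Call:
apply_moves(
  increments=[
    [-2,0,3,0,0,-0.6,1],
    [0,0,2,0,0,0,1],
    [0,0,1,0,0,0,1],
    [0,0,0,0,0,0,1],
    [0,0,0,0,0,0,1],
    [0,0,0,0,0,0,1],
    [0,0,0,0,0,0,1],
    [0,0,0,0,0,0,1],
  ],
)

```text
t: 11.4
eef_pos: [0.5862, 0.0546, 0.0753]
tool_rot: [-0.0, 0.749, -0.663, 0.001]
contact_force: [-0.9, -0.7, -1.3]
gripper_width: 0.244
```

```bash
python3 - <<'E'
from h import *
from station import bot
toolinfo(bot.get_obs(),[566,213,74],-83)
for n in("side",):
    im=imaging.read_camera(n);x,y=(80,180) if n=="side" else (80,120)
    cv2.imwrite(f"pics/{n}5.png",cv2.resize(im[y:y+120,x:x+160,::-1],(800,600),interpolation=cv2.INTER_CUBIC))
E
```

```text
t 11.4 p [586.2  54.6  75.3] jaw az -82.99 z [ 0.0021 -0.0014 -1.    ] w 0.244 F [-0.9 -0.7 -1.3]
tool shift [-159.7    0.7    1. ]
rotvec [-0.11 -0.09  0.01]
```

View pics/side5.png

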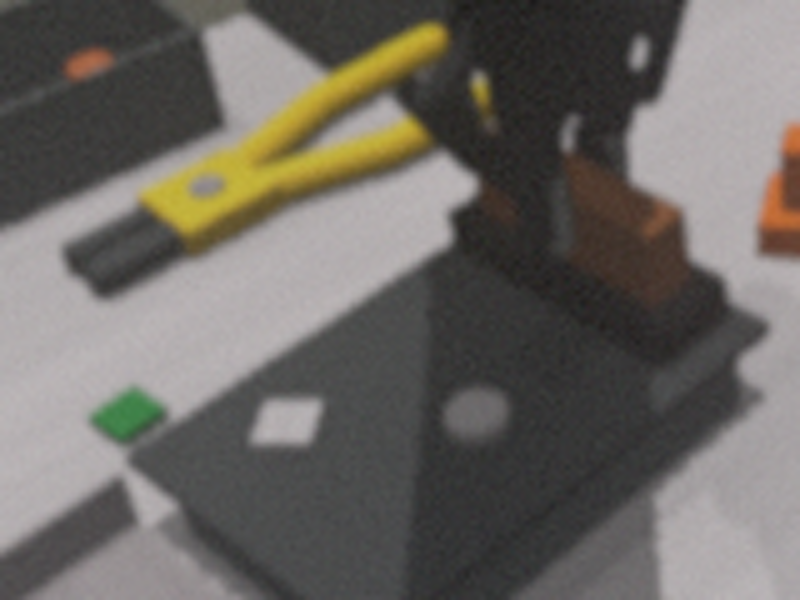

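Call:
apply_moves(
  increments=[
    [-6,0,1,0,0,0,1],
    [-12,0,0,0,0,0,1],
    [-14,0,0,0,0,0,1],
    [-14,0,0,0,0,0,1],
    [-14,0,0,0,0,0,1],
    [-14,0,0,0,0,0,1],
    [-6,0,0,0,0,0,1],
    [0,0,0,0,0,0,1],
  ],
)

```text
t: 12.45
eef_pos: [0.5754, 0.1418, 0.0738]
tool_rot: [-0.0, 0.75, -0.661, 0.001]
contact_force: [0.1, 0.2, -1.4]
gripper_width: 0.245
```

```bash
python3 - <<'E'
from h import *
from station import bot
toolinfo(bot.get_obs(),[566,213,74],-83)
for n in("side",):
    im=imaging.read_camera(n);x,y=(80,180) if n=="side" else (80,120)
    cv2.imwrite(f"pics/{n}6.png",cv2.resize(im[y:y+120,x:x+160,::-1],(800,600),interpolation=cv2.INTER_CUBIC))
E
```

```text
t 12.45 p [575.4 141.8  73.8] jaw az -82.8 z [ 1.7e-03 -8.0e-04 -1.0e+00] w 0.245 F [ 0.1  0.2 -1.4]
tool shift [-71.8   0.4  -0.3]
rotvec [-0.09 -0.06  0.2 ]
```

View pics/side6.png

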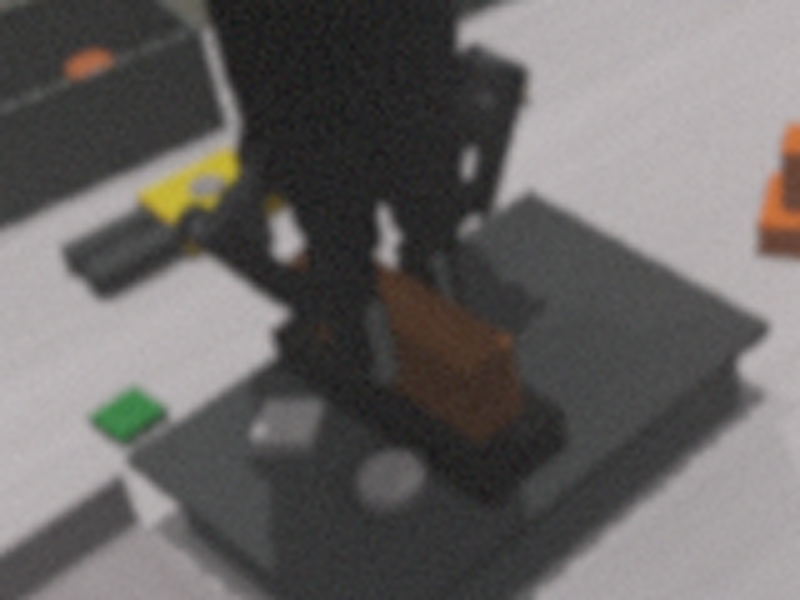

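Call:
apply_moves(
  increments=[
    [-6,0,0,0,0,0,1],
    [-12,0,0,0,0,0,1],
    [-12,0,0,0,0,0,1],
    [-12,0,0,0,0,0,1],
    [-12,0,0,0,0,0,1],
    [-12,0,0,0,0,0,1],
    [-6,0,0,0,0,0,1],
    [0,0,0,0,0,0,1],
  ],
)

```text
t: 13.5
eef_pos: [0.5659, 0.2178, 0.0737]
tool_rot: [-0.0, 0.75, -0.662, 0.001]
contact_force: [-0.9, -0.5, -0.8]
gripper_width: 0.242
```

```bash
python3 - <<'E'
from h import *
from station import bot
toolinfo(bot.get_obs(),[566,213,74],-83)
for n in("side",):
    im=imaging.read_camera(n);x,y=(40,220) if n=="side" else (80,120)
    cv2.imwrite(f"pics/{n}7.png",cv2.resize(im[y:y+150,x:x+200,::-1],(800,600),interpolation=cv2.INTER_CUBIC))
E
```

```text
t 13.5 p [565.9 217.8  73.7] jaw az -82.85 z [ 1.7e-03 -8.0e-04 -1.0e+00] w 0.242 F [-0.9 -0.5 -0.8]
tool shift [ 4.8  0.5 -0.3]
rotvec [-0.09 -0.06  0.15]
```

View pics/side7.png

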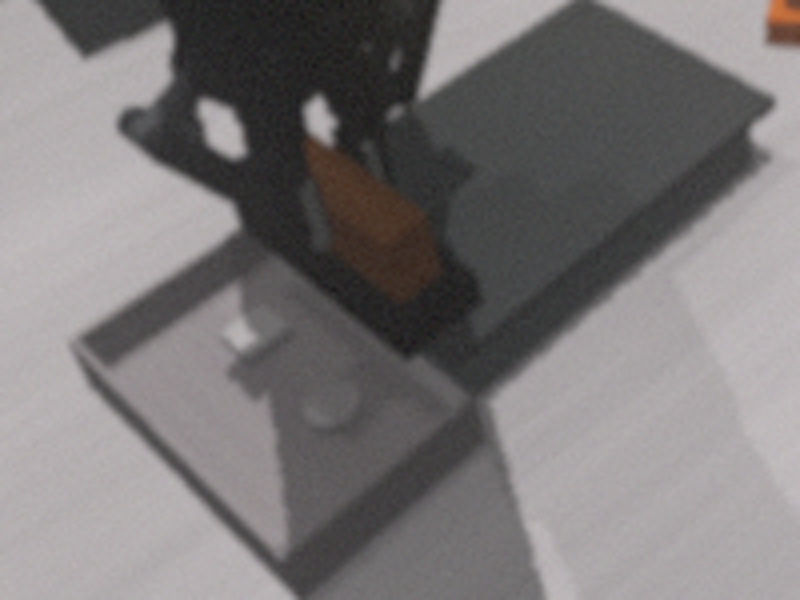

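Call:
apply_moves(
  increments=[
    [0,0,0,0,0,0,1],
    [0,0,0,0,0,0,1],
    [10,0,0,0,0,0,1],
    [20,0,0,0,0,0,1],
    [25,0,0,0,0,0,1],
    [25,0,0,0,0,0,1],
    [14,0,0,0,0,0,1],
    [0,0,0,0,0,0,1],
  ],
)

```text
t: 14.55
eef_pos: [0.5781, 0.1125, 0.0748]
tool_rot: [0.0, 0.747, -0.665, 0.002]
contact_force: [-0.3, 0.3, -1.0]
gripper_width: 0.241
```

```bash
python3 - <<'E'
from h import *
from station import bot
toolinfo(bot.get_obs(),[577,122,73],-83)
for n in("side",):
    im=imaging.read_camera(n);x,y=(40,220) if n=="side" else (80,120)
    cv2.imwrite(f"pics/{n}8.png",cv2.resize(im[y:y+150,x:x+200,::-1],(800,600),interpolation=cv2.INTER_CUBIC))
E
```

```text
t 14.55 p [578.1 112.5  74.8] jaw az -83.33 z [ 0.003  -0.0031 -1.    ] w 0.241 F [-0.3  0.3 -1. ]
tool shift [-9.6 -0.   1.8]
rotvec [-0.15 -0.19 -0.33]
```

View pics/side8.png

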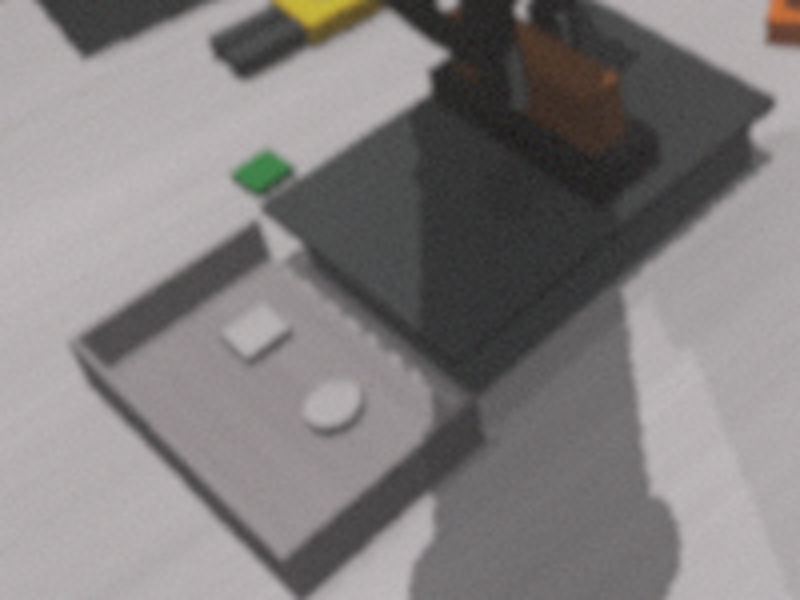

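Call:
apply_moves(
  increments=[
    [0,0,1,0,0,0,1],
    [0,0,0.8,0,0,0,1],
    [0,0,0,0,0,0,1],
    [0,0,0,0,0,0,0.4],
    [0,0,0,0,0,0,-0.3],
    [0,0,0,0,0,0,-1],
    [0,0,0,0,0,0,-1],
    [0,0,0,0,0,0,-1],
  ],
)

```text
t: 15.6
eef_pos: [0.5783, 0.117, 0.073]
tool_rot: [-0.0, 0.749, -0.662, 0.002]
contact_force: [-0.4, 0.2, -1.4]
gripper_width: 0.995
```

Call:
apply_moves(
  increments=[
    [0,0,0,0,0,0,-1],
    [0,0,0,0,0,0,-1],
    [0,0,-10,0,0,0,-1],
    [0,0,-20,0,0,0,-1],
    [0,0,-40,0,0,0,-1],
    [0,0,-40,0,0,0,-1],
    [0,0,-30,0,0,0,-1],
    [0,0,0,0,0,0,-1],
  ],
)

```text
t: 16.6
eef_pos: [0.5787, 0.1158, 0.2238]
tool_rot: [-0.002, 0.748, -0.663, 0.003]
contact_force: [0.2, -0.3, -0.8]
gripper_width: 1.001
```

```bash
python3 - <<'E'
from h import *
from station import bot
toolinfo(bot.get_obs())
for n in("side","top"):
    im=imaging.read_camera(n); cv2.imwrite(f"pics/{n}9.png",cv2.resize(im[:,:,::-1],(800,600),interpolation=cv2.INTER_CUBIC))
    if n=="side":
        hsv=cv2.cvtColor(im,cv2.COLOR_RGB2HSV);H,S,V=[hsv[...,i].astype(int) for i in range(3)]
        r=(V>140);r[:,:92]=0;r[:,135:]=0;r[:290]=0;r[330:]=0
        rect("side",r,.011,"chip")
E
```

```text
t 16.6 p [578.7 115.8 223.8] jaw az -83.08 z [ 0.0067 -0.0017 -1.    ] w 1.001 F [ 0.2 -0.3 -0.8]
chip side px [114. 314.] c 569.4 253.6 wh 69.3 106.0 ang 65.9
```

View pics/side9.png

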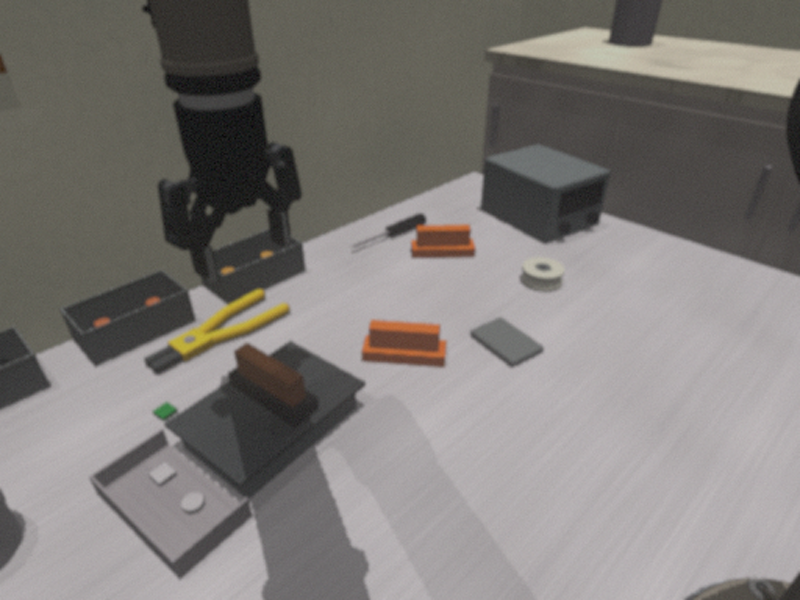

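```bash
python3 - <<'E'
from h import *
from station import bot
for p in[(162,474),(192,501)]:
    d=ray("side",np.array(p)*.64,.011)[:2]*1000-[572,121]; print(d@[.993,.122],d@[-.122,.993])
o=bot.get_obs(); print(np.abs(o["joint_vel"]).max())
bot.hand_in()
E
```

```text
38.4791619879765 134.666009196117
-19.216229421139282 134.9087736973694
0.031583259240588815
the job is handed in; nothing more can be done
```

I picked up the brown scraper block by its rib and wiped both chips into the trough in one stroke. I then stood the block back on the cleared plate, released it, raised the arm clear and handed the job in at about 16.7 s of the 38 s allowed. No verdict was reported.

**Chips:** The last side picture shows both lying flat in the trough. In the plate frame they measure about (38, 135) mm and (-19, 135) mm, well inside the limits.

**Block:** It stands upright on its sole on the plate. I judged this by eye from the same picture. The gripper is fully open with the TCP at 0.22 m, well above the block. The outside force reads about zero.

**Other things on the bench:** Those visible in the side view (crimper, driver, pulley, pad and the look-alikes) look where they were at the start. I saved a last top picture but did not view it. The tin and the spray bottle were not checked again.

**Check that failed:** My last colour mask for the chips also caught the trough floor and gave one useless blob. I read the final chip positions by eye from the picture and cast rays from those pixels instead.

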